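Sort the slide gauges at the leather bench

ROBOT

A 6-joint arm with a two-finger parallel gripper is mounted at the origin on the work surface. World frame = base frame: x ahead of the robot, y to its left, z up, the work surface at z = 0. Lengths are in m, angles in rad, forces in N, time in s.
With the tool pointing down it reaches from about 0.325 to 0.9 m from the base axis. Payload 3.5 kg.
Tool frame: the origin (TCP) lies midway between the tips of the shut fingers; the grasp point (between the pads) lies 19 mm behind it; z points along the fingers, y is the direction in which the jaws open and shut (so a half turn about z gives the same grasp; the last joint's range is limited). The gripper opens to 85 mm and grips with 20 to 120 N. Pads are 22 mm wide; open, the fingers measure 114 mm over their backs; the gripper's body (76 mm by 85 mm) begins 54 mm behind the grasp point. The pads swing forward as they close: fully open they stand 13 mm farther back than shut.
Start: joints at [-1.226, 0.276, -0.026, 1.268, 0, 1.467], TCP at [0.271, -0.563, 0.231] pointing down, gripper open.
Joint ranges: [-3.12, 3.12], [-0.85, 1.88], [-1.08, 1.24], [-1.95, 2.15], [-1.57, 1.53], [-3.14, 3.14]. Speed limits (rad/s): [2.57, 2.57, 3.14, 3.14, 3.14, 3.14].

INTERFACE

Orientations are given as a unit quaternion [w, x, y, z].
In Python, from bench import r, fingers, ik, sensors, viewer, ticket gives the robot as it stands. Calls block until the motion is done:
- r.movep(position, orientation): joint-space move of the TCP to a pose.
- r.movel(position, velocity=0.15, ori=None, guard=None): straight line of the TCP; ori=None keeps the orientation; velocity is the mean speed in m/s. With guard (N) it stops when the force on the tool has changed by that much, and returns True; else False.
- r.move_joints(angles): joint-space move.
- fingers.command_gripper(opening, squeeze=None): finger opening in m; squeeze is the grip in N (None keeps the last); returns when the fingers have stopped.
- r.pause(seconds).
- ik(position, orientation): joint angles nearest the present ones, or None.
- sensors.get_obs(): the state.
- viewer.snapshot(name): name is "scene" or "top" or "wrist"; returns (picture, depth): 384x512x3 uint8, red, green, blue; 384x512 float32, m along the optical axis (not along the pixel's ray), 0 where there is no reading.
- viewer.camera_info(name): a dict with "intrinsics" (3x3 intrinsics, pixels), "k1" (the pictures are not rectified: a ray, as slopes to the right and down, at radius r is drawn at 1 + k1 r^2 times it, then the intrinsics apply), "R" (3x3) and "t" (3): a world point X has camera coordinates R X + t. Camera axes: x right, y down, z forward; pixel columns grow to the right and rows downward; lengths in m; the calibration is good to about 2 mm. A picture is of the moment at which its call begins: read the wrist's pose just before it. camera_info takes no time and is no camera call; for the wrist camera it gives the pose at the moment of the call.
A pose or a line that the arm cannot do raises r.Unreachable and nothing moves.
- ticket.sign_off(): hands the job in, once; it reports no verdict.
The state is a dict: "clock": time; "qpos": joint angles; "joint_velocities": joint speeds; "tau": joint torques, N m; "eef_pos": TCP position; "eef_rot": TCP orientation; "force": force on the tool from outside, world axes, zero at the start; "wrist_torque": the same for the moment, N m; "width": finger opening in m.
Only numpy, scipy, OpenCV 4.12 (cv2) and the standard library are available. Lean on these libraries where they do the work, as an engineer would, in place of code of your own. Each camera call takes 0.05 s, during which the arm holds its last target.

TASK

Put the two wooden slide gauges away by how their slides stand: the one with its slide pulled out goes into the rimmed plywood tray, the one with its slide pushed in goes onto the flat square cork pad. Set each down flat, without dropping it, and leave the slides as they are.

Things in the scene. Friction and masses are not known exactly. Their poses are not given: they have to be found in the camera images.
- gauge_one_mid (a point): One of two identical loose slide gauges, 200 g: light hardwood stock with brass ends, 110 mm long (x), 28 wide (y), 24 high; at its +x end a slide bar 12 mm wide with a steel cross-head 12 x 28 x 18 mm. This point: centre of the stock, 12 mm above its underside; x towards the cross-head, z up. Grip the stock here, across its width.
- slide_one (a joint): How far the slide of gauge one stands out, m: 0 to 0.003 is pushed in (cross-head against the stock), 0.04 to 0.06 is pulled out; one of the two gauges is in, the other out. The cross-head's far face is 67 mm plus this value from the stock's centre along +x. It takes about 3 N to shift.
- gauge_two_mid (a point): The other slide gauge, the same in every respect and the same point and axes. (A plain wooden slicker block, 112 x 28 x 22 mm, without brass, slide or cross-head, lies beside or between the gauges: it is not a gauge; nearest spacing of neighbours about 0.11 m between centres.)
- slide_two (a joint): How far the slide of gauge two stands out, in m; as for slide one.
- tray: Fixed oblong plywood tray, open at the top, 260 mm (x) x 150 mm (y) outside, rim 25 mm high, walls and floor 5 mm thick. Origin at the centre of its underside, on the bench; x along its long side, z up.
- pad: Fixed flat square pad of cork, 180 x 180 mm, 12 mm thick, no rim. Origin at the centre of its underside, on the bench; x and y along its sides, z up.
Not all that is in view belongs to the job. Leave any blue or turquoise look-alike of the part that bears gauge_two_mid alone.

How it is judged:
At the end, for the whole second after the job is handed in: The pulled-out gauge lies flat (within 10 deg) on the tray's floor, slide still over 30 mm out; the pushed-in gauge lies flat (within 10 deg) on the cork pad, centre of its stock at least 10 mm inside the pad's edges, slide under 13 mm out; both at rest (((value of joint slide_one above 0.03 m and value of joint slide_two below 0.013 m and x of gauge_one_mid in the frame of tray between -0.115 and 0.115 m and y of gauge_one_mid in the frame of tray between -0.065 and 0.065 m and z of gauge_one_mid in the frame of tray below 0.023 m and x of gauge_two_mid in the frame of pad between -0.08 and 0.08 m and y of gauge_two_mid in the frame of pad between -0.08 and 0.08 m and z of gauge_two_mid in the frame of pad between 0.019 and 0.03 m) or (value of joint slide_two above 0.03 m and value of joint slide_one below 0.013 m and x of gauge_two_mid in the frame of tray between -0.115 and 0.115 m and y of gauge_two_mid in the frame of tray between -0.065 and 0.065 m and z of gauge_two_mid in the frame of tray below 0.023 m and x of gauge_one_mid in the frame of pad between -0.08 and 0.08 m and y of gauge_one_mid in the frame of pad between -0.08 and 0.08 m and z of gauge_one_mid in the frame of pad between 0.019 and 0.03 m)) and angle between each of gauge_one_mid, gauge_two_mid's own z axis and vertical below 0.17 rad and linear speed of each of gauge_one, gauge_two below 0.02 m/s); the robot touches nothing.
It fails at once if The slide of the pulled-out gauge is pushed in to less than 30 mm, or that of the pushed-in gauge drawn out by more than 13 mm (value of joint each of slide_one, slide_two below 0.03 m or value of joint each of slide_one, slide_two above 0.013 m).
It fails at once if A gauge is dropped or thrown: moves faster than 0.7 m/s (a fall of about 25 mm) while the fingers do not hold it ((linear speed of gauge_one above 0.7 m/s and contact force between the fingers and gauge_one below 0.1 N) or (linear speed of gauge_two above 0.7 m/s and contact force between the fingers and gauge_two below 0.1 N)).
It also fails if it takes over 50 s, if anything falls off the work surface, if the arm or the gripper's body presses on something with over 40 N, if the wrist force passes 120 N, or if a joint passes its speed limit or range.

## Working session

There is one attempt and no reset: what is moved stays moved. The work goes in short steps, each a Python script; the robot and the scene stay as the last script left them, time stands still between calls to the robot, and variables do not carry over. Pictures are saved under pics/ and viewed, and the job is handed in when it is done.

```bash
ls; mkdir -p pics; python3 - <<'E'
from bench import r, fingers, ik, sensors, viewer, ticket
import cv2,numpy as np
for n in ("scene","top"):
    p,d=viewer.snapshot(n); cv2.imwrite(f"pics/{n}0.png",p[:,:,::-1]); np.savez(f"{n}0.npz",p=p,d=d,**viewer.camera_info(n))
    print(viewer.camera_info(n))
o=sensors.get_obs();print(o)
E
```

```text
pics
{'intrinsics': array([[375.19415554,   0.        , 259.72538179],
       [  0.        , 375.19415554, 192.99163347],
       [  0.        ,   0.        ,   1.        ]]), 'k1': -0.03851504377404337, 'R': array([[ 0.7535736 ,  0.65730942,  0.00843544],
       [ 0.53238831, -0.60272979, -0.59437319],
       [-0.38560281,  0.45239487, -0.80414511]]), 't': array([-0.37214213, -0.22968959,  1.28962027])}
{'intrinsics': array([[406.82749251,   0.        , 251.78318027],
       [  0.        , 406.82749251, 191.91402965],
       [  0.        ,   0.        ,   1.        ]]), 'k1': -0.005793147185615436, 'R': array([[ 0.00902666, -0.99988826, -0.01191559],
       [-0.99582878, -0.00790678, -0.09089846],
       [ 0.09079409,  0.0126864 , -0.99578888]]), 't': array([0.01545308, 0.4632986 , 0.95419701])}
{'clock': 0.1, 'qpos': array([-1.22635695e+00,  2.77085359e-01, -2.77474413e-02,  1.26799164e+00,
       -6.85469017e-06,  1.46745165e+00]), 'joint_velocities': array([ 5.64813756e-05, -8.71574686e-04,  4.02790354e-03,  1.38920468e-03,
       -6.34947058e-04,  6.09697765e-04]), 'tau': array([ 7.75448279e-05, -4.46708536e+01,  2.96127963e+01,  8.47734773e-03,
       -9.96818108e-05,  8.93330252e-06]), 'eef_pos': array([ 0.2703872 , -0.56270477,  0.23025212]), 'eef_rot': array([-1.00628411e-03,  9.75040202e-01,  2.22026070e-01, -1.25348304e-04]), 'force': array([ 0.03083746, -0.03600508,  0.40211368]), 'wrist_torque': array([ 0.02655774, -0.02261189, -0.0102208 ]), 'width': 0.08552582891523687}
```

View pics/scene0.png

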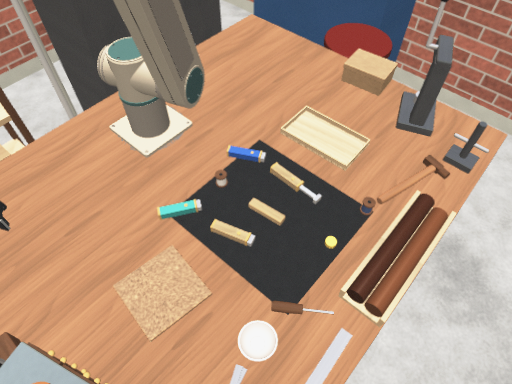

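View pics/top0.png

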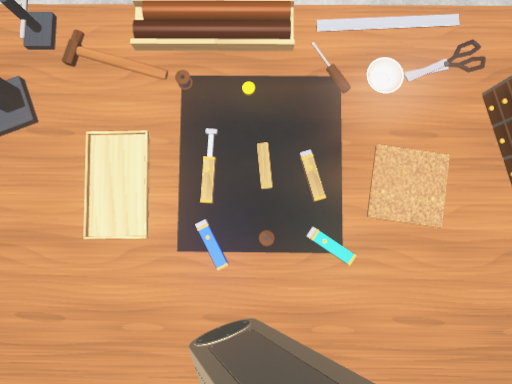

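The top view shows the pulled-out gauge at about (208,180) with its head at (211,131). The plain block is at (264,165). The pushed-in gauge is at (313,176) with its head up at (306,153). The tray is at (116,185) and the pad at (409,186). I'll segment these and measure them.

```bash
cat > h.py <<'E'
import numpy as np,cv2
def ray(c,uv):
    K=c['intrinsics'];k=float(c['k1']);uv=np.atleast_2d(uv).astype(float)
    return cv2.undistortPoints(uv[:,None],K,np.array([k,0,0,0.]))[:,0]
def p2w(c,uv,z):
    s=ray(c,uv);R,t=c['R'],c['t'];C=-R.T@t
    d=np.c_[s,np.ones(len(s))]@R
    return C+d*((z-C[2])/d[:,2])[:,None]
def pd2w(c,uv,dep):
    s=ray(c,uv);P=np.c_[s,np.ones(len(s))]*np.asarray(dep).reshape(-1,1)
    return (P-c['t'])@c['R']
E
python3 - <<'E'
from h import *
f=np.load('top0.npz');p=f['p'];d=f['d'];c={k:f[k] for k in('intrinsics','k1','R','t')}
cv2.imwrite('pics/topz.png',cv2.resize(p[100:280,190:360][:,:,::-1],None,fx=3.3,fy=3.3,interpolation=cv2.INTER_CUBIC))
vv,uu=np.mgrid[0:384,0:512]
W=pd2w(c,np.c_[uu.ravel(),vv.ravel()],d.ravel()).reshape(384,512,3)
z=W[...,2]
for n,(u0,u1,v0,v1) in dict(out=(195,222,122,208),blk=(252,276,138,194),inn=(296,330,146,206),tray=(78,154,124,245),pad=(362,456,140,232)).items():
    m=np.zeros(z.shape,np.uint8);m[v0:v1,u0:u1]=(z[v0:v1,u0:u1]>0.006)&(d[v0:v1,u0:u1]>0)
    nc,lab,st,_=cv2.connectedComponentsWithStats(m)
    i=1+np.argmax(st[1:,4]);q=W[lab==i]
    rc=cv2.minAreaRect(q[:,:2].astype(np.float32))
    print(n,len(q),rc,'z pct',np.percentile(q[:,2],[5,50,90]).round(4))
    print(cv2.boxPoints(rc).round(4).tolist())
E
```

```text
out 763 ((0.5290523767471313, 0.1253388524055481), (0.028668297454714775, 0.1805792599916458), 87.0523910522461) z pct [0.0138 0.0237 0.0264]
[[0.43810001015663147, 0.11569999903440475], [0.6184999942779541, 0.10639999806880951], [0.6200000047683716, 0.13500000536441803], [0.43959999084472656, 0.14429999887943268]]
blk 531 ((0.52998286485672, -0.009152967482805252), (0.11237605661153793, 0.02794775180518627), 5.968893051147461) z pct [0.0184 0.0221 0.0245]
[[0.4726000130176544, -0.0010999999940395355], [0.475600004196167, -0.02889999933540821], [0.5873000025749207, -0.01720000058412552], [0.5843999981880188, 0.010599999688565731]]
inn 650 ((0.507286787033081, -0.12489061057567596), (0.1232442632317543, 0.02878018468618393), 16.651594161987305) z pct [0.0156 0.0241 0.0265]
[[0.4440999925136566, -0.12880000472068787], [0.45239999890327454, -0.15629999339580536], [0.5703999996185303, -0.12099999934434891], [0.5622000098228455, -0.0934000015258789]]
tray 3565 ((0.48106706142425537, 0.3481874465942383), (0.26033440232276917, 0.15183724462985992), 1.2037206888198853) z pct [0.0062 0.0079 0.0253]
[[0.34929999709129333, 0.4214000105857849], [0.35249999165534973, 0.2696000039577484], [0.6128000020980835, 0.2750000059604645], [0.6096000075340271, 0.426800012588501]]
pad 5519 ((0.4851395785808563, -0.3590514063835144), (0.18230856955051422, 0.18223261833190918), 81.62774658203125) z pct [0.0093 0.0123 0.0146]
[[0.3817000091075897, -0.4359999895095825], [0.5619999766349792, -0.4625000059604645], [0.5885999798774719, -0.28209999203681946], [0.4083000123500824, -0.2556000053882599]]
```

View pics/topz.png

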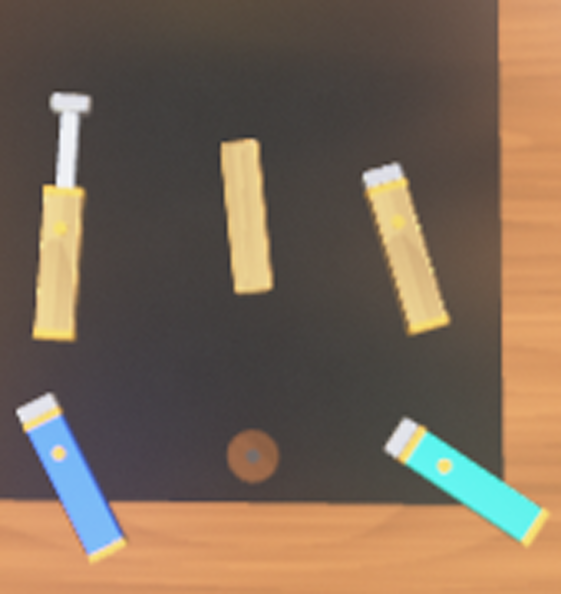

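Every size matches what was given: the overall lengths are 181 mm (so the slide is about 59 mm out) and 123 mm (pushed in), and the tray, pad and heights agree too. Next I grasp the pulled-out gauge, which is farther from the block.

```bash
cat >> h.py <<'E'
from scipy.spatial.transform import Rotation as Ro
from bench import r, fingers, ik, sensors, viewer, ticket
def quat(yaw):
    x=np.array([np.cos(yaw),np.sin(yaw),0]);z=np.array([0,0,-1.]);y=np.cross(z,x)
    q=Ro.from_matrix(np.c_[x,y,z]).as_quat();return [q[3],q[0],q[1],q[2]]
def st(m=''):
    o=sensors.get_obs();print(m,'t%.2f'%o['clock'],o['eef_pos'].round(4),'F',o['force'].round(1),'w%.4f'%o['width'],'q',o['qpos'].round(2));return o
def best(p,yaws):
    q0=sensors.get_obs()['qpos'];L=[]
    for y in yaws:
        j=ik(p,quat(y))
        if j is not None: L.append((np.abs(np.array(j)-q0).max(),y))
    print([(round(a,2),round(b,2)) for a,b in L]);return min(L)[1]
def shot(n,f):
    c=viewer.camera_info(n);p,d=viewer.snapshot(n);cv2.imwrite(f'pics/{f}.png',p[:,:,::-1]);np.savez(f+'.npz',p=p,d=d,**c)
E
python3 - <<'E'
from h import *
x,y,yaw=0.4938,0.1272,np.arctan2(-0.0093,0.1804)
yaw=best([x,y,.15],[yaw,yaw+np.pi,yaw-np.pi])
fingers.command_gripper(0.06,40)
r.movep([x,y,.15],quat(yaw));st('above');shot('wrist','w1')
print('g',r.movel([x,y,.03],velocity=.15));st()
print('g',r.movel([x,y,.003],velocity=.04,guard=6));st('low')
shot('scene','s1')
E
```

```text
[(np.float64(4.43), np.float64(-0.05)), (np.float64(1.35), np.float64(3.09)), (np.float64(1.35), np.float64(-3.19))]
above t3.06 [0.4943 0.1266 0.1502] F [-0.3  0.6 -0.3] w0.0605 q [ 0.12  0.13 -0.38  1.05 -0.    0.18]
g False
 t4.06 [0.4946 0.1272 0.0307] F [-0.1  0.  -0. ] w0.0603 q [ 0.13  0.27 -0.51  0.79  0.    0.18]
g False
low t4.88 [0.4939 0.1272 0.003 ] F [-0.1  0.4  0.9] w0.0603 q [ 0.13  0.31 -0.53  0.73  0.    0.18]
```

View pics/w1.png

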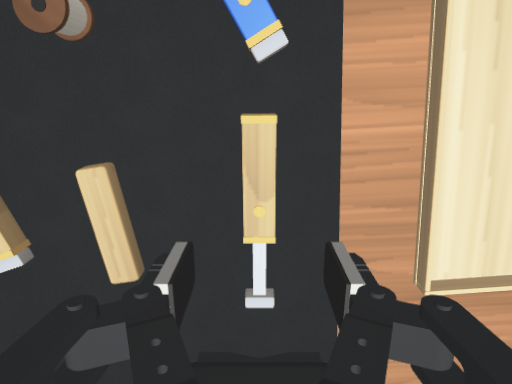

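View pics/s1.png

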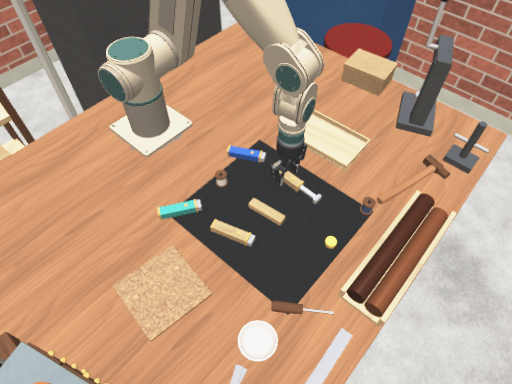

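The wrist view shows the gauge centred between the fingers: stock columns 242–277, fingers at about 175 and 345. Before closing I check its position along its length with the wrist calibration.

```bash
python3 - <<'E'
from h import *
f=np.load('w1.npz');c={k:f[k] for k in('intrinsics','k1','R','t')}
print(p2w(c,[[259,116],[259,242]],.024).round(4), p2w(c,[[259,116],[259,242]],.024).mean(0).round(4))
fingers.command_gripper(0.0,45);st('closed')
r.pause(.1)
o=st();x,y,_=o['eef_pos']
r.movel([x,y,.03],velocity=.06);st('up30')
r.movel([x,y,.13],velocity=.15);st('up')
shot('scene','s2');shot('wrist','w2')
E
```

```text
[[0.4387 0.1295 0.024 ]
 [0.5478 0.124  0.024 ]] [0.4933 0.1267 0.024 ]
closed t5.33 [0.4943 0.1272 0.0034] F [0.4 0.7 2.1] w0.0273 q [ 0.13  0.31 -0.53  0.73 -0.    0.18]
 t5.42 [0.4943 0.1273 0.0034] F [-0.1 -0.4  4.3] w0.0270 q [ 0.13  0.31 -0.53  0.73  0.    0.18]
up30 t6.03 [0.4945 0.1273 0.0303] F [-0.4 -0.8 -2.5] w0.0271 q [ 0.13  0.27 -0.51  0.79 -0.    0.18]
up t6.84 [0.4934 0.1271 0.129 ] F [-0.1  0.7 -1.3] w0.0271 q [ 0.13  0.15 -0.41  1.01 -0.    0.18]
```

View pics/w2.png

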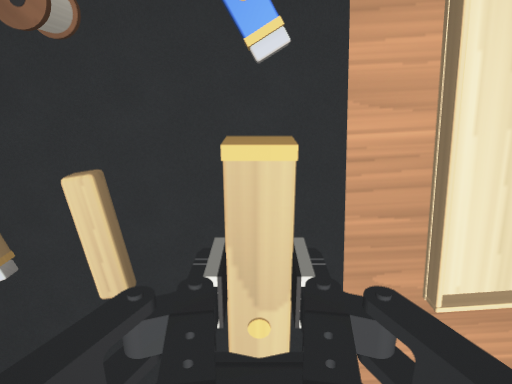

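View pics/s2.png

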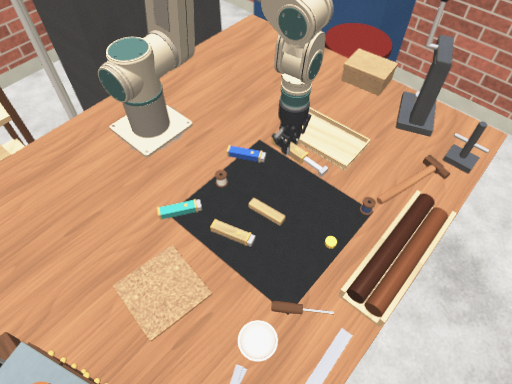

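The gauge is held level: in the wrist view the stock sits square between the pads at about (259,250). Now into the tray.

```bash
python3 - <<'E'
from h import *
a=np.deg2rad(1.2);x,y=0.4811-.035*np.cos(a),0.3482-.035*np.sin(a)
yaw=best([x,y,.13],[a+np.pi,a-np.pi])
r.movep([x,y,.13],quat(yaw));st('above')
r.movel([x,y,.03],velocity=.12);st()
print('guard',r.movel([x,y,.006],velocity=.025,guard=4));st('down')
r.pause(.2);shot('wrist','w3');shot('scene','s3');st()
E
```

```text
[(np.float64(0.42), np.float64(3.16)), (np.float64(0.42), np.float64(-3.12))]
above t7.84 [0.446  0.3466 0.1294] F [-1.2 -0.4 -1.8] w0.0271 q [ 0.55  0.25 -0.29  1.03 -0.    0.53]
 t8.82 [0.4469 0.3477 0.0307] F [ 0.4 -1.4 -1.7] w0.0273 q [ 0.55  0.35 -0.39  0.83  0.    0.53]
guard True
down t9.62 [0.4458 0.3473 0.0084] F [-0.1 -0.4  3.5] w0.0272 q [ 0.55  0.38 -0.4   0.79  0.    0.53]
 t9.93 [0.4458 0.3473 0.0084] F [0.8 0.3 5.7] w0.0270 q [ 0.55  0.38 -0.4   0.79  0.    0.53]
```

View pics/w3.png

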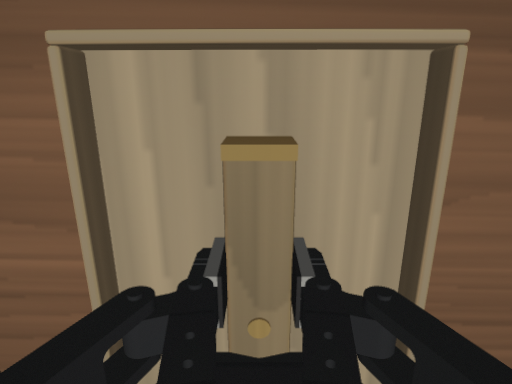

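View pics/s3.png

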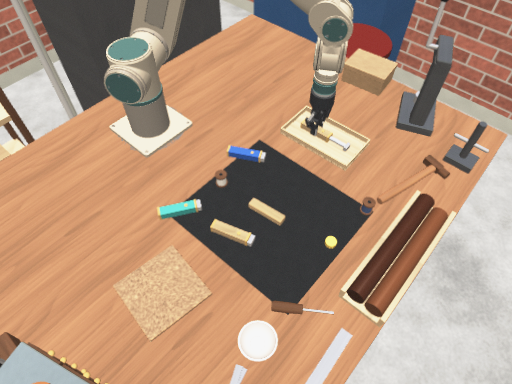

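Contact came at TCP z 0.0084, which is the grasp height of 0.0034 plus the 5 mm floor, so it is on the tray floor. In the wrist view the stock lies well inside the walls. I release it and go to the second gauge.

```bash
python3 - <<'E'
from h import *
o=sensors.get_obs();x,y,_=o['eef_pos']
fingers.command_gripper(0.06);st('open')
r.movel([x,y,.14],velocity=.12);shot('wrist','w4')
x,y=0.501,-0.1268;yaw=np.deg2rad(16.65)
yaw=best([x,y,.15],[yaw,yaw+np.pi,yaw-np.pi])
r.movep([x,y,.15],quat(yaw));st('above');shot('wrist','w5')
E
```

```text
open t10.34 [0.4441 0.3463 0.007 ] F [ 0.2 -0.8  0.1] w0.0601 q [ 0.55  0.38 -0.4   0.79  0.    0.53]
[(np.float64(1.95), np.float64(0.29)), (np.float64(1.19), np.float64(3.43)), (np.float64(1.19), np.float64(-2.85))]
above t13.39 [ 0.5011 -0.1262  0.1499] F [ 0.4  0.8 -0.8] w0.0602 q [-0.37  0.14 -0.37  1.06  0.   -0.66]
```

View pics/w4.png

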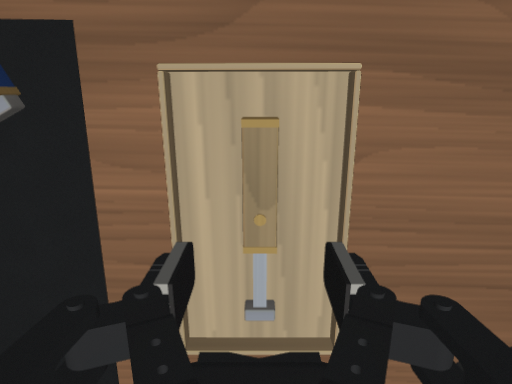

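View pics/w5.png

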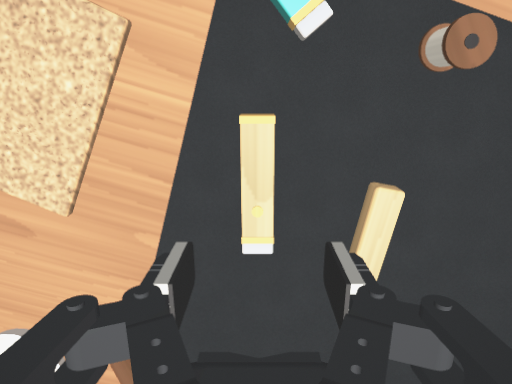

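The first gauge lies flat in the tray with its slide still out, cross-head at about (260,311). The second is centred under the tool, stock at about (257,180) with its head against the stock. I grasp and lift it.

```bash
python3 - <<'E'
from h import *
x,y=0.501,-0.1268
r.movel([x,y,.03],velocity=.15)
print('g',r.movel([x,y,.003],velocity=.04,guard=6));st('low')
fingers.command_gripper(0.0,45);r.pause(.1);o=st('closed');x,y,_=o['eef_pos']
r.movel([x,y,.03],velocity=.06);r.movel([x,y,.13],velocity=.15);st('up');shot('wrist','w6')
x,y,a=0.4851,-0.3591,np.deg2rad(-8.4)
yaw=best([x,y,.13],[a,a+np.pi,a-np.pi])
if abs(sensors.get_obs()['width']-.027)<.004:
    r.movep([x,y,.13],quat(yaw));r.movel([x,y,.035],velocity=.12);st('pre')
    print('guard',r.movel([x,y,.012],velocity=.025,guard=4));r.pause(.2);st('down')
    shot('wrist','w7');shot('scene','s7')
E
```

```text
g False
low t15.22 [ 0.5011 -0.1268  0.003 ] F [ 0.6 -0.1 -0.2] w0.0600 q [-0.37  0.32 -0.51  0.74 -0.   -0.66]
closed t15.71 [ 0.5016 -0.1271  0.0035] F [-0.5 -1.8  2.9] w0.0267 q [-0.37  0.32 -0.51  0.74 -0.   -0.66]
up t17.12 [ 0.5006 -0.1267  0.129 ] F [-0.8  0.1 -2.6] w0.0272 q [-0.37  0.17 -0.39  1.01  0.   -0.66]
[(np.float64(3.21), np.float64(-0.15)), (np.float64(0.37), np.float64(2.99)), (np.float64(0.37), np.float64(-3.29))]
pre t19.04 [ 0.4859 -0.3595  0.0359] F [-0.2 -0.9 -2.2] w0.0270 q [-0.74  0.4  -0.29  0.87 -0.   -0.6 ]
guard True
down t19.98 [ 0.4849 -0.359   0.0155] F [ 0.3 -0.4  4.7] w0.0269 q [-0.74  0.43 -0.31  0.83 -0.   -0.6 ]
```

View pics/w7.png

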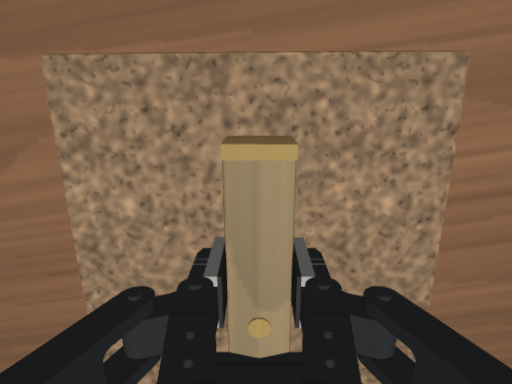

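View pics/s7.png

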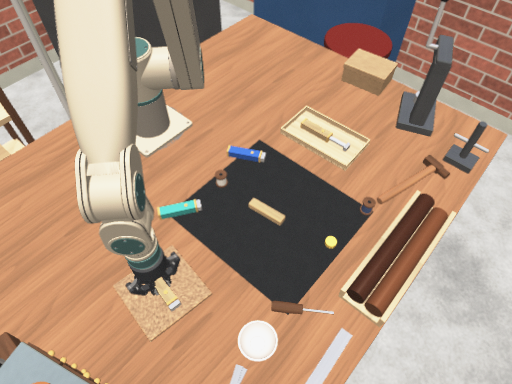

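Contact came at z 0.0155, which is 12 mm above the grasp height, so it rests on the pad. I release, lift clear and check from the top camera.

```bash
python3 - <<'E'
from h import *
o=sensors.get_obs();x,y,_=o['eef_pos']
fingers.command_gripper(0.06);r.movel([x,y,.16],velocity=.12);shot('wrist','w8')
r.move_joints([-1.6,.276,-.026,1.268,0,-.6]);st('away');shot('top','t9')
f=np.load('t9.npz');d=f['d'];c={k:f[k] for k in('intrinsics','k1','R','t')}
vv,uu=np.mgrid[0:384,0:512]
W=pd2w(c,np.c_[uu.ravel(),vv.ravel()],d.ravel()).reshape(384,512,3)
for n,(u0,u1,v0,v1),h in (('out',(95,140,135,235),.013),('in',(375,445,150,225),.019)):
    m=np.zeros(d.shape,np.uint8);m[v0:v1,u0:u1]=W[v0:v1,u0:u1,2]>h
    _,lab,s,_=cv2.connectedComponentsWithStats(m);i=1+np.argmax(s[1:,4]);q=W[lab==i]
    A=np.c_[q[:,:2],np.ones(len(q))];t=q[:,2]>np.percentile(q[:,2],40);k=np.linalg.lstsq(A[t],q[t,2],rcond=None)[0]
    print(n,cv2.minAreaRect(q[:,:2].astype(np.float32)),np.percentile(q[:,2],[5,50,90]).round(4),'slope',k[:2].round(3))
E
```

```text
away t23.78 [ 0.0474 -0.6231  0.2315] F [0.4 0.3 0.3] w0.0598 q [-1.6   0.28 -0.03  1.27  0.   -0.6 ]
out ((0.4737333655357361, 0.18527449667453766), (0.3650965094566345, 0.18203096091747284), 87.41944885253906) [0.0169 0.0285 0.0317] slope [ 0.023 -2.587]
in ((0.4158773720264435, -0.20864266157150269), (0.11609920114278793, 0.42351168394088745), 26.168182373046875) [0.0239 0.0357 0.0383] slope [0.309 2.575]
```

View pics/t9.png

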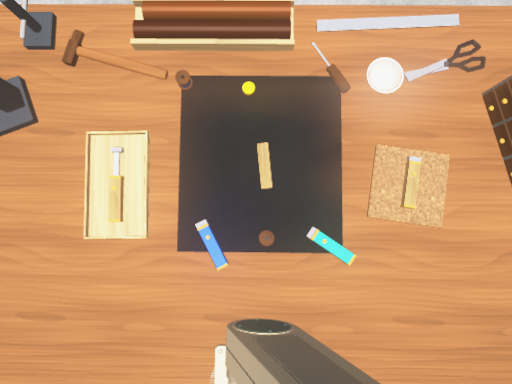

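View pics/w8.png

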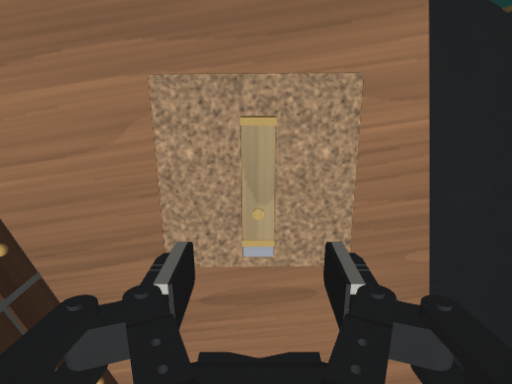

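Both gauges look right in the picture, at (116,185) in the tray and (412,182) on the pad. The fits were spoilt by no-reading depth pixels, so I redo them from the saved image.

```bash
python3 - <<'E'
from h import *
f=np.load('t9.npz');d=f['d'];c={k:f[k] for k in('intrinsics','k1','R','t')}
vv,uu=np.mgrid[0:384,0:512]
W=pd2w(c,np.c_[uu.ravel(),vv.ravel()],d.ravel()).reshape(384,512,3)
for n,(u0,u1,v0,v1),h in (('out',(95,140,135,235),.013),('in',(375,445,150,225),.021)):
    m=np.zeros(d.shape,np.uint8);m[v0:v1,u0:u1]=((W[...,2]>h)&(d>0))[v0:v1,u0:u1]
    _,lab,s,_=cv2.connectedComponentsWithStats(m);i=1+np.argmax(s[1:,4]);q=W[lab==i]
    t=q[:,2]>h+.010;A=np.c_[q[:,:2],np.ones(len(q))];k=np.linalg.lstsq(A[t],q[t,2],rcond=None)[0]
    print(n,cv2.minAreaRect(q[:,:2].astype(np.float32)),np.percentile(q[:,2],[5,50,90]).round(4),'slope',k[:2].round(3))
E
```

```text
out ((0.4810975193977356, 0.34857800602912903), (0.18091034889221191, 0.02982580102980137), 1.0108085870742798) [0.0169 0.0285 0.0316] slope [-0.018  0.017]
in ((0.49032163619995117, -0.35848385095596313), (0.030057227239012718, 0.12298385798931122), 81.5390853881836) [0.0264 0.0358 0.0383] slope [-0.012 -0.018]
```

Tops measure 28.5 mm in the tray (29 expected) and 35.8 mm on the pad (36 expected). Slopes are under 2%, and the overall lengths of 181 mm and 123 mm are unchanged. I'm handing the job in.

```bash
python3 -c "
from h import *
st();print(ticket.sign_off())"
```

```text
t23.83 [ 0.0475 -0.6231  0.2315] F [ 0.1  0.1 -0.3] w0.0597 q [-1.6   0.28 -0.03  1.27  0.   -0.6 ]
the job is handed in; nothing more can be done
None
```

Both gauges are put away: the pulled-out one in the plywood tray, the pushed-in one on the cork pad. I handed the job in at about 24 s, and the hand-in gives no verdict. I gripped each gauge across its stock, lowered it until it touched, then released it. The block and the blue and turquoise look-alikes were left alone.

| Last check (top camera) | Pulled-out gauge, in tray | Pushed-in gauge, on pad |
|---|---|---|
| Top height, measured / expected | 28.5 / 29 mm | 35.8 / 36 mm |
| Slope | under 2% | under 2% |
| Overall length | 181 mm, unchanged (slide about 59 mm out) | 123 mm, unchanged (slide in) |
| Position | stock about 35 mm along from the tray's centre, well inside the walls | stock at the pad's centre within a few mm |

The arm was clear of both gauges and the gripper empty. My first run of these checks was spoilt by pixels with no depth reading. The figures above are from a second run on the same image with those pixels left out, and no other check failed or disagreed.

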